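# Put the attenuators away and screw the cap on the coupling unit

## Robot

A 6-joint arm with a two-finger parallel gripper is mounted at the origin on the work surface. World frame = base frame: x ahead of the robot, y to its left, z up, the work surface at z = 0. Lengths are in mm, angles in rad, forces in N, time in s.
With the tool pointing down it reaches from about 400 to 925 mm from the base axis. Payload 12.5 kg.
Tool frame: the origin (TCP) lies on the front face of the gripper's body, between the roots of the fingers; the fingertips stand 78 mm ahead of it and the grasp point (between the pads) lies 59 mm ahead of it (env.nose_length is the distance from the TCP to the fingertips, in mm); z points along the fingers, y is the line along which they close (so a half turn about z gives the same grasp; the last joint's range is limited). The gripper opens to 95 mm and grips with 3 to 60 N. Pads are 20 mm wide; open, the fingers measure 119 mm over their backs; the gripper's body (75 mm by 180 mm) begins 59 mm behind the grasp point.
Start: joints at [-1.23, 0.491, 1.559, -0, 1.092, -0.106], TCP at [270.073, -563.647, 292.261] pointing down, gripper open.
Joint ranges: [-3.1, 3.1], [-0.84, 2.19], [0.05, 2.79], [-1.13, 4.28], [0.06, 2.93], [-2.69, 2.69]. Speed limits (rad/s): [2.22, 2.22, 2.79, 3.14, 3.14, 3.14].

## Interface

Orientations are given as [roll, pitch, yaw] about the fixed x, y, z axes, in that order (R = Rz(yaw) Ry(pitch) Rx(roll)).
In Python, from cell import env gives the robot as it stands.
- The arm moves only by the tool jog_arm, never from a script. Its argument "motion" is a list of rows, each a list of 7 numbers: the turn, a rotation vector about the tool's x, y, z in degrees, then the shift along the tool's x, y, z in mm, then the finger opening in mm, from 0 to 95.1. In form: [[wx, wy, wz, x, y, z, hand], ...]. A call has 1 to 10 rows; each row shifts and turns the commanded pose from where the row before left it, along the tool's axes as they then stand; what a row does not reach is not made up. A row lasts 1/8 s, in which the tool goes at most 62.5 mm and 10.7 degrees, less where a joint would pass 70% of its speed; a pose out of reach is approached as far as the arm can. A call is refused whole if a number of a shift passes 62.5 or a number of a turn 10.7, either way. A call with a gripper value outside its range is refused whole. The fingers move at their own pace and stop on an object; the grip force is fixed at half the most. Time passes only in rows, so rows that do not move let the fingers close. It gives the time, the measured TCP pose, the force, the opening and the grip force at its end, in the units of the state.
- env.state(): the state, without advancing time (a new reading comes with each control period).
- env.read_camera(name): name is "scene" or "top" or "wrist"; returns a dict with "color" (400x640x3 uint8, red, green, blue), "z_map" (400x640 float32, mm along the optical axis (not along the pixel's ray), 0 where there is no reading), "camera_matrix" (3x3 intrinsics, pixels), "world_to_cam" (4x4, takes a point from world to camera coordinates). Camera axes: x right, y up, looking along -z (the intrinsics and any distortion apply to the point x, -y, -z); pixel columns grow to the right and rows downward; lengths in mm; the calibration is good to about 2 mm. A picture is of the moment at which its call begins.
- env.job_done(): hands the job in; it is judged then, once.
Trained networks look in the newest picture that a camera, given by its name, has taken for a name from the list of things; names that differ only in an ending like _2 or _b are one class to them, and where a whole thing is asked for, a point or a joint stands for the part that bears it (a point fixed in the world has none). Each returns a list of dicts, best first, with "score" (0 to 1); they miss things now and then, are a little off and sometimes report something else, mostly with a low value. They report only what shows in the picture. A call takes as long as a camera call. They do not tell look-alikes from the thing itself.
- env.recognise(camera, thing): "location" ([column, row] in pixels, amid what is visible of it).
The state is a dict: "t": time; "joints": joint angles; "qvel": joint speeds; "tau": joint torques, N m; "eef_pos": TCP position; "tcp_rot": TCP orientation; "ft_force": force on the tool from outside, world axes, zero at the start; "moment": the same for the moment, N m; "opening": opening from 0.0 (shut) to 1.0 (fully open); "grip_force": force on a finger pad.
Only numpy, scipy, OpenCV 4.12 (cv2) and the standard library are available. Lean on these libraries where they do the work, as an engineer would, in place of code of your own. Each camera call takes 0.05 s, during which the arm holds its last target. There are 200 camera calls.

## Task

The immunity test is over: lay each coaxial attenuator flat in the tray, the short ones in the narrow row and the long ones in the wide row. Set the steel cap on the coupling unit's screw port, turn it backward (anticlockwise) until you feel it drop into the start of the thread, then forward (clockwise) until it is fully home, and let go. Leave the other tools and boxes where they are.

Things in the scene. Friction and masses are not known exactly. Their poses are not given: they have to be found in the camera images.
- port_top (a point): Centre of the top of the aluminium screw port, z up. The port is a fixed post 31 mm across and 40 mm high on a fixed white coupling unit (box 120 x 130 mm, 50 mm high), with a coarse right-hand double thread 46 mm across. Turning directions are as seen from above. This point's x and y axes say nothing of where the thread starts lie: that varies and must be felt.
- crest (a point): Centre of the thread's crest, a flat ledge round the post, 5.5 mm below port_top. Two opposite gaps about 41 degrees wide are the thread starts. A stop wall at one edge of each gap rises 4.5 mm over the crest: turned clockwise on the crest the cap only runs against it; turned anticlockwise (140 degrees at most) its pins drop into the gaps.
- thread_foot (a point): Centre of the thread's foot, on top of the unit's box, 40 mm below port_top. From the gaps, turning clockwise with a light push runs the cap down the thread: it is home after 95 to 130 degrees and meets a stop about 20 degrees later. Turned anticlockwise in the gap, it soon meets a stop. Forcing it on against a stop (over 0.5 N m) may tip the cap askew.
- cap_center (a point): Centre of the loose steel screw cap (about 160 g), round and knurled, 55 mm across (59 mm at the flared mouth), 52 mm high, closed on top, standing open side down; z is up along its axis. Height of this point from port_top with the cap on the port: +5 mm resting on the crest, -4 mm dropped into the thread start, -10 mm fully home.
- cap_rim (a point): Centre of the cap's lower rim, 26 mm below cap_center. The cavity is 49 mm across (55 mm at its mouth) and 36 mm deep; two round 5 mm pins point inward from the wall, centred 18 mm above the rim, on opposite sides along the cap's x axis, their ends 33.6 mm apart. Sideways play on the port is about 1.2 mm each way.
- row_short (a point): Centre of the floor of the narrow row of the grey two-row tray (fixed). x points across the row, y along it, z up. 66 mm wide (x), 196 mm long (y), walls 12 mm high and 4 mm thick; the floor is 4 mm above the table. Short attenuators belong here, lying across the row (their length along x), three at most.
- row_long (a point): Centre of the floor of the wide row of the same tray, beside the narrow one and farther from the robot. Axes, walls and floor as for row_short; 88 mm wide (x), 196 mm long (y). Long attenuators belong here, lying across the row, three at most.
- short1_center (a point): Centre of a short coaxial attenuator lying on its side, 56 mm long (long ones: 78 mm, else alike): square black finned body 32 mm long, 26 x 26 mm, a rounded steel connector 16 mm thick at each end. x runs along its length; centre 13 mm above what it lies on. Any long face may be down. May be absent.
- short2_center (a point): Centre of a short coaxial attenuator lying on its side, 56 mm long (long ones: 78 mm, else alike): square black finned body 32 mm long, 26 x 26 mm, a rounded steel connector 16 mm thick at each end. x runs along its length; centre 13 mm above what it lies on. Any long face may be down. May be absent.
- short3_center (a point): Centre of a short coaxial attenuator lying on its side, 56 mm long (long ones: 78 mm, else alike): square black finned body 32 mm long, 26 x 26 mm, a rounded steel connector 16 mm thick at each end. x runs along its length; centre 13 mm above what it lies on. Any long face may be down. May be absent.
- long1_center (a point): Centre of a long coaxial attenuator lying on its side, 78 mm long (short ones: 56 mm, else alike): square black finned body 54 mm long, 26 x 26 mm, a rounded steel connector 16 mm thick at each end. x runs along its length; centre 13 mm above what it lies on. Any long face may be down. May be absent.
- long2_center (a point): Centre of a long coaxial attenuator lying on its side, 78 mm long (short ones: 56 mm, else alike): square black finned body 54 mm long, 26 x 26 mm, a rounded steel connector 16 mm thick at each end. x runs along its length; centre 13 mm above what it lies on. Any long face may be down. May be absent.
- long3_center (a point): Centre of a long coaxial attenuator lying on its side, 78 mm long (short ones: 56 mm, else alike): square black finned body 54 mm long, 26 x 26 mm, a rounded steel connector 16 mm thick at each end. x runs along its length; centre 13 mm above what it lies on. Any long face may be down. May be absent.
- screwdriver: Bystander, loose, to be left alone: a screwdriver about 170 mm long lying on the mat.
- tape: Bystander, loose, to be left alone: a roll of paper tape, 68 mm across, 22 mm high.
- marker: Bystander, loose, to be left alone: a black marker pen, 130 mm long, lying down.
- dispenser: Bystander, loose, to be left alone: a white plastic bottle, 54 mm across, 120 mm high, standing.
- wrench: Bystander, loose, to be left alone: a steel wrench about 160 mm long, lying down.
- parts_box: Bystander, loose, to be left alone: a cardboard box 90 x 130 x 50 mm.
There are look-alikes about, which are no part of the job. Leave any blue or green look-alike of the part that bears short2_center alone.

How it is judged:
By the outcome, as a careful person would: the job done as asked, in the order asked, and still so for the second after the job is handed in, with the robot touching nothing.
Of short1, long1, short2, long2, short3, long3 only 4 to 6 are there at a start; the rules pass over those that are not, and their reading is None.
At some moment in a run one of short1, long1, short2, long2, short3, long3 may be knocked a few centimetres aside while the robot is not near it.
It also fails if it takes over 210 s, if anything falls off the work surface, if the arm or the gripper's body presses on something with over 40 N, if the wrist force passes 120 N, or if a joint passes its speed limit or range.

## Working session

There is one attempt and no reset: what is moved stays moved. The work goes in short steps, Python scripts to look and compute and a tool call to move; the robot and the scene stay as the last step left them, time stands still between calls to the robot, and variables do not carry over. Pictures are saved under pics/ and viewed, at most 14 in all, crops included, and the job is handed in when it is done.

Besides the shell and the picture viewer there is one more tool, called after "Request:" in YAML: its name, and indented under it one key for each argument. jog_arm: Moves the arm, as the interface text tells. Its arguments: {"type":"object","properties":{"motion":{"type":"array"}},"required":["motion"]}

```bash
ls; mkdir -p pics; cat > h.py <<'E'
import numpy as np, cv2
from cell import env
from scipy.spatial.transform import Rotation as Rn
def shot(n,save=None):
    c=env.read_camera(n)
    if save: cv2.imwrite('pics/'+save,c['color'][:,:,::-1])
    return c
def px2w(c,u,v,z=None):
    """pixel -> world by depth"""
    K=c['camera_matrix'];d=z if z is not None else c['z_map'][int(round(v)),int(round(u))]
    p=np.array([(u-K[0,2])/K[0,0]*d,-(v-K[1,2])/K[1,1]*d,-d,1])
    return (np.linalg.inv(c['world_to_cam'])@p)[:3]
def cloud(c):
    K=c['camera_matrix'];d=c['z_map'];v,u=np.mgrid[:d.shape[0],:d.shape[1]]
    P=np.stack([(u-K[0,2])/K[0,0]*d,-(v-K[1,2])/K[1,1]*d,-d,np.ones_like(d)],-1)
    W=(P@np.linalg.inv(c['world_to_cam']).T)[...,:3]; W[d==0]=np.nan
    return W
def w2px(c,p):
    q=c['world_to_cam']@np.append(p,1);K=c['camera_matrix']
    return np.array([K[0,0]*q[0]/-q[2]+K[0,2],K[1,1]*-q[1]/-q[2]+K[1,2]])
E
python3 - <<'E'
from h import *
for n in('top','scene'):
    c=shot(n,n+'0.png'); W=cloud(c)
    print(n,c['camera_matrix'].round(1).tolist(),np.linalg.inv(c['world_to_cam'])[:3].round(2).tolist())
    for t in ['port_top','cap_center','row_short','row_long','short1_center','long1_center']:
        for r in env.recognise(n,t):
            u,v=r['location']; print(t,round(r['score'],2),round(u),round(v),W[min(399,int(v)),min(639,int(u))].round(0))
print(env.state())
E
```

```text
pics
top [[385.6, 0.0, 318.6], [0.0, 385.6, 202.4], [0.0, 0.0, 1.0]] [[0.02, 0.99, -0.11, 436.04], [-1.0, 0.02, -0.01, 1.4], [-0.0, 0.11, 0.99, 1168.4]]
port_top 0.92 243 185 [611. 235.  52.]
cap_center 0.75 246 261 [388. 215.  49.]
cap_center 0.55 301 169 [nan nan nan]
row_short 0.57 430 228 [ 495. -321.   16.]
row_long 0.76 429 223 [ 513. -324.    5.]
row_long 0.33 246 261 [388. 217.  53.]
short1_center 0.56 336 165 [679. -38.  24.]
scene [[395.6, 0.0, 310.4], [0.0, 395.6, 196.9], [0.0, 0.0, 1.0]] [[-0.1, -0.75, 0.66, 1133.28], [1.0, -0.08, 0.05, 66.66], [0.01, 0.66, 0.75, 748.04]]
port_top 0.55 416 251 [651. 251.  49.]
cap_center 0.67 333 178 [432.  66.  25.]
cap_center 0.57 394 171 [411. 217.  47.]
row_short 0.81 178 195 [ 515. -315.    5.]
row_long 0.96 175 193 [ 514. -322.    8.]
row_long 0.5 382 294 [732. 187.   0.]
row_long 0.15 245 152 [ 355. -180.   16.]
short1_center 0.85 276 262 [695. -41.  25.]
short1_center 0.21 204 286 [ 779. -168.   51.]
long1_center 0.4 395 167 [407. 218.  54.]
{'t': 0.7, 'joints': array([-1.22960417e+00,  4.90875224e-01,  1.55892355e+00,  1.06647596e-05,
        1.09170847e+00, -1.05591773e-01]), 'qvel': array([-0.00017859, -0.00062319, -0.00039175,  0.00092284, -0.00131136,
       -0.00090254]), 'tau': array([ 4.17961375e-03, -6.12319779e+01, -2.58404106e+01,  6.94515835e-02,
        4.44405992e-02,  8.99575614e-08]), 'eef_pos': array([ 270.06777233, -563.63476691,  292.26821992]), 'tcp_rot': array([ 3.14150672e+00, -4.10228369e-07,  4.46779016e-01]), 'ft_force': array([-0.41682983, -0.56842439, -0.12059103]), 'moment': array([0.00679766, 0.0057489 , 0.02179677]), 'grip_force': 0.0, 'opening': 0.9983549536626006}
```

```bash
python3 - <<'E'
import cv2
a=cv2.imread('pics/top0.png');cv2.imwrite('pics/top0z.png',cv2.resize(a[90:340,170:500],(792,600),interpolation=cv2.INTER_CUBIC))
E
```

```text
(no output)
```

View pics/top0z.png

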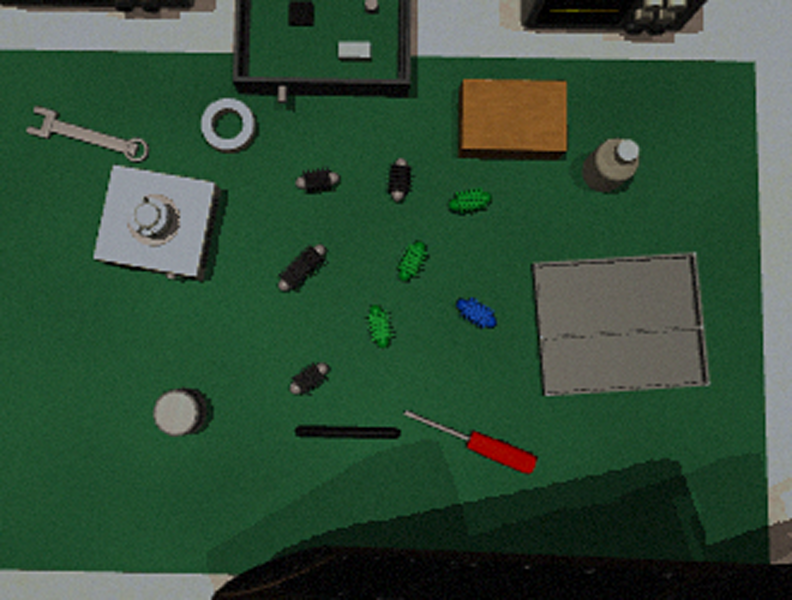

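View pics/scene0.png

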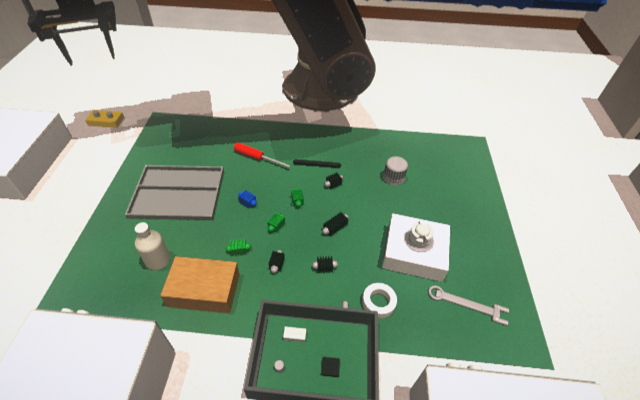

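The top view shows four black attenuators at zoomed (318,181), (399,180), (309,378) (short) and (303,268) (long). The cap is at (179,412), the port at (150,217) and the tray at (620,325). The green and blue parts are look-alikes.

```bash
cat >> h.py <<'E'
def dark_parts(c,lo=5,hi=40,amin=30,x0=0):
    """black attenuators: black, raised pixels"""
    W=cloud(c);col=c['color'].astype(int);mx=col.max(2);sat=mx-col.min(2)
    m=((W[...,2]>lo)&(W[...,2]<hi)&(sat<30)&(W[...,0]>x0)).astype(np.uint8)
    n,l,s,cen=cv2.connectedComponentsWithStats(m)
    out=[]
    for i in range(1,n):
        if s[i,4]<amin: continue
        p=W[l==i][:,:3]; q=p[:,:2].astype(np.float32)
        (cx,cy),(w,h),a=cv2.minAreaRect(q)
        if w<h: w,h,a=h,w,a+90
        out.append((round(cx),round(cy),round(w),round(h),round((a+90)%180-90),round(float(np.percentile(p[:,2],90))),s[i,4],cen[i].round().tolist()))
    return out
E
python3 - <<'E'
from h import *
for n in('top','scene'):
    c=shot(n); W=cloud(c)
    print(n)
    for o in dark_parts(c,lo=8,amin=12 if n=='top' else 25,x0=300):
        if o[2]<250:print(o)
    z=W[...,2];x=W[...,0];y=W[...,1]
    def fit(m,name):
        p=W[m]; 
        if len(p)<4: return print(name,len(p))
        (cx,cy),r=cv2.minEnclosingCircle(p[:,:2].astype(np.float32));print(name,len(p),'ctr',round(cx,1),round(cy,1),'r',round(r,1),'mean',p.mean(0).round(1),cv2.minAreaRect(p[:,:2].astype(np.float32)))
    m=(abs(x-615)<80)&(abs(y-235)<80)
    fit(m&(z>84)&(z<96),'port'); fit(m&(z>60)&(z<96),'post');fit(m&(z>44)&(z<56),'unit')
    m=(abs(x-388)<60)&(abs(y-215)<60)
    fit(m&(z>45),'captop'); fit(m&(z>10),'cap')
    fit((abs(x-520)<150)&(abs(y+320)<130)&(z>9)&(z<20),'traywall');
    m=(abs(x-500)<80)&(abs(y+320)<80);print('tray floor z',np.nanmedian(z[m]), 'mat z',np.nanmedian(z[(abs(x-500)<40)&(abs(y-150)<30)]))
E
```

```text
top
(928, 90, 248, 114, -57, 36, np.int32(388), [298.0, 83.0])
(906, -2, 22, 16, 1, 39, np.int32(35), [325.0, 92.0])
(897, 89, 35, 31, 1, 32, np.int32(119), [295.0, 95.0])
(845, -43, 67, 3, 0, 27, np.int32(23), [338.0, 113.0])
(847, 18, 40, 27, -88, 39, np.int32(118), [317.0, 111.0])
(794, 142, 53, 3, -90, 35, np.int32(54), [277.0, 127.0])
(794, 31, 158, 15, -85, 38, np.int32(175), [314.0, 127.0])
(762, -116, 80, 1, 0, 26, np.int32(26), [361.0, 138.0])
(749, 178, 67, 64, 2, 25, np.int32(284), [265.0, 142.0])
(757, 413, 22, 11, -19, 11, np.int32(13), [189.0, 139.0])
(744, 390, 33, 10, 40, 10, np.int32(16), [197.0, 143.0])
(737, 418, 19, 9, 71, 12, np.int32(12), [187.0, 145.0])
(729, 336, 39, 13, 89, 11, np.int32(26), [214.0, 148.0])
(715, -180, 129, 3, 90, 38, np.int32(115), [381.0, 154.0])
(687, -287, 50, 18, 42, 35, np.int32(55), [417.0, 164.0])
(682, -41, 52, 24, 1, 27, np.int32(125), [336.0, 164.0])
(679, 64, 53, 26, -80, 27, np.int32(122), [301.0, 165.0])
(605, 197, 119, 17, -18, 38, np.int32(84), [256.0, 189.0])
(568, 80, 77, 26, -43, 27, np.int32(182), [295.0, 201.0])
(506, -31
[... 2932 characters left out ...]
07495117188)
unit 2155 ctr 622.1 259.4 r 86.0 mean [631.9 253.1  49.8] ((620.707763671875, 259.885009765625), (129.1268768310547, 122.36548614501953), 81.13792419433594)
captop 275 ctr 389.3 223.6 r 27.6 mean [391.4 223.4  50.9] ((389.0956726074219, 224.3509063720703), (52.46567916870117, 51.39970397949219), 71.31497955322266)
cap 487 ctr 389.5 223.8 r 27.9 mean [398.6 222.1  40.8] ((390.15966796875, 223.38258361816406), (54.15201950073242, 53.15963363647461), 32.96643829345703)
traywall 1039 ctr 506.4 -318.9 r 130.9 mean [ 510.4 -321.    14.4] ((506.972900390625, -318.563232421875), (169.83203125, 205.7033233642578), 4.708340644836426)
tray floor z 4.823658304457922 mat z 0.8049036549384141
```

```bash
cat >> h.py <<'E'
def plan(wps,step=55,tstep=10.5):
    """rows from the measured pose through (x,y,z,yaw_deg,hand) waypoints, tool down"""
    s=env.state();p=np.array(s['eef_pos']);yaw=np.degrees(s['tcp_rot'][2]);rows=[]
    for x,y,z,yw,h in wps:
        t=np.array([x,y,z]);dy=(yw-yaw)
        n=max(1,int(np.ceil(max(np.linalg.norm(t-p)/step,abs(dy)/tstep))))
        for i in range(n):
            k=n-i; d=(t-p)/k; w=(yw-yaw)/k
            c,s_=np.cos(np.radians(yaw)),np.sin(np.radians(yaw))
            ex=np.array([c,s_,0]);ey=np.array([s_,-c,0])
            l=[round(d@ex),round(d@ey),round(-d[2])]; wz=round(-w)
            rows.append([0,0,wz]+l+[h]); p=p+l[0]*ex+l[1]*ey+np.array([0,0,-l[2]]); yaw-=wz
    for i in range(0,len(rows),10): print(rows[i:i+10])
    print('end',p.round(1),round(yaw,1))
def st():
    s=env.state();print(round(s['t'],2),np.array(s['eef_pos']).round(1),np.degrees(s['tcp_rot']).round(1),'F',np.array(s['ft_force']).round(1),'M',np.array(s['moment']).round(2),'op',round(s['opening']*95.1,1),'g',round(s['grip_force'],1),'j6',round(s['joints'][5],2))
E
python3 -c "
from h import *
plan([(660,-70,260,-3,60),(683,-41,165,-3,60)])"
```

```text
[[0, 0, 2, 47, -23, 3, 60], [0, 0, 2, 46, -25, 3, 60], [0, 0, 2, 45, -26, 3, 60], [0, 0, 3, 44, -28, 3, 60], [0, 0, 2, 43, -30, 3, 60], [0, 0, 3, 42, -32, 2, 60], [0, 0, 2, 40, -34, 3, 60], [0, 0, 3, 39, -35, 2, 60], [0, 0, 2, 37, -37, 3, 60], [0, 0, 3, 36, -38, 2, 60]]
[[0, 0, 2, 34, -40, 3, 60], [0, 0, 3, 32, -42, 2, 60], [0, 0, 0, 11, -15, 48, 60], [0, 0, 0, 11, -15, 47, 60]]
end [683.4 -41.3 165.3] -3.4
```

Request:
jog_arm:
  motion:
    - [0, 0, 2, 47, -23, 3, 60]
    - [0, 0, 2, 46, -25, 3, 60]
    - [0, 0, 2, 45, -26, 3, 60]
    - [0, 0, 3, 44, -28, 3, 60]
    - [0, 0, 2, 43, -30, 3, 60]
    - [0, 0, 3, 42, -32, 2, 60]
    - [0, 0, 2, 40, -34, 3, 60]
    - [0, 0, 3, 39, -35, 2, 60]
    - [0, 0, 2, 37, -37, 3, 60]
    - [0, 0, 3, 36, -38, 2, 60]

```text
t: 2.05
eef_pos: [595.5, -151.2, 265.2]
tcp_rot: [3.141, -0.0, 0.026]
ft_force: [0.8, -0.9, 0.4]
opening: 0.627
grip_force: 0.0
```

Request:
jog_arm:
  motion:
    - [0, 0, 2, 34, -40, 3, 60]
    - [0, 0, 3, 32, -42, 2, 60]
    - [0, 0, 0, 11, -15, 48, 60]
    - [0, 0, 0, 11, -15, 47, 60]

```text
t: 2.55
eef_pos: [684.0, -40.2, 164.3]
tcp_rot: [3.141, -0.001, -0.058]
ft_force: [1.1, -0.1, -0.2]
opening: 0.632
grip_force: 0.0
```

```bash
cat >> h.py <<'E'
def look(names=('wrist',),save=None):
    for n in names:
        c=shot(n,save if n=='wrist' else None);print(n)
        for o in dark_parts(c,lo=5,amin=12 if n=='top' else 30,x0=300):
            if 40<o[2]<95 and 15<o[3]<40 and o[5]>18 and o[0]<800: print('  ',o)
E
python3 -c "
from h import *
st();look(('wrist','top','scene'),'w1.png')"
```

```text
2.55 [684.  -40.2 164.3] [ 1.8e+02 -1.0e-01 -3.3e+00] F [ 1.1 -0.1 -0.2] M [ 0.04 -0.02 -0.  ] op 60.1 g 0.0 j6 1.47
wrist
   (745, 162, 62, 32, -22, 23, np.int32(2680), [20.0, 138.0])
   (685, -39, 50, 25, -6, 27, np.int32(2164), [320.0, 208.0])
   (681, 64, 52, 23, -80, 27, np.int32(2125), [176.0, 219.0])
top
   (687, -290, 52, 22, 50, 34, np.int32(59), [417.0, 164.0])
scene
   (403, 221, 55, 31, 78, 36, np.int32(213), [393.0, 176.0])
   (432, 69, 56, 28, -55, 26, np.int32(202), [333.0, 180.0])
   (571, 80, 75, 27, -44, 27, np.int32(342), [335.0, 223.0])
   (714, -291, 53, 25, -51, 37, np.int32(243), [158.0, 261.0])
   (686, -40, 52, 27, -7, 27, np.int32(267), [276.0, 261.0])
   (683, 64, 54, 26, -77, 26, np.int32(272), [324.0, 264.0])
```

View pics/w1.png

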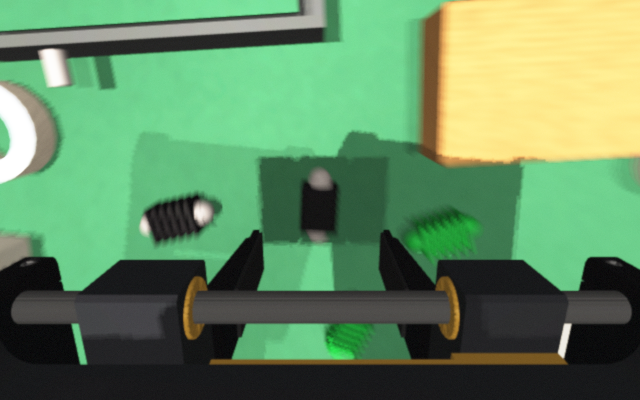

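The wrist view shows part A at (320,208), centred between the fingers and about 3° off in yaw. I'll descend and grip it.

Request:
jog_arm:
  motion:
    - [0, 0, 3, 1, 0, 42, 60]
    - [0, 0, 0, 0, 0, 40, 60]
    - [0, 0, 0, 0, 0, 0, 10]
    - [0, 0, 0, 0, 0, 0, 10]
    - [0, 0, 0, 0, 0, 0, 10]
    - [0, 0, 0, 0, 0, 0, 10]

```text
t: 3.45
eef_pos: [684.9, -41.5, 84.8]
tcp_rot: [3.141, -0.002, -0.112]
ft_force: [-0.7, -2.9, 13.9]
opening: 0.271
grip_force: 29.9
```

```bash
python3 -c "
from h import *
st()
R=np.array;ex=R([.9965,.084]);ey=R([-.084,.9965]);c=R([506.5,-319])
for n,a in(('S',-46),('L',35)):
  for b in(-58,0,58): print(n,b,(c+a*ex+b*ey).round(1))
plan([(684,-40,200,-6,10),(462,-265,200,5,10),(462,-265,120,5,10)],50)"
```

```text
3.45 [684.9 -41.5  84.8] [ 1.8e+02 -1.0e-01 -6.4e+00] F [-0.7 -2.9 13.9] M [-0.51 -0.03 -0.01] op 25.8 g 29.9 j6 1.53
S -58 [ 465.5 -380.7]
S 0 [ 460.7 -322.9]
S 58 [ 455.8 -265.1]
L -58 [ 546.2 -373.9]
L 0 [ 541.4 -316.1]
L 58 [ 536.5 -258.3]
[[0, 0, 0, 0, 0, -38, 10], [0, 0, 0, -1, -1, -39, 10], [0, 0, 0, 0, 0, -38, 10], [0, 0, -2, -28, 35, 0, 10], [0, 0, -2, -29, 34, 0, 10], [0, 0, -1, -30, 34, 0, 10], [0, 0, -2, -31, 33, 0, 10], [0, 0, -1, -32, 32, 0, 10], [0, 0, -2, -33, 31, 0, 10], [0, 0, -1, -34, 30, 0, 10]]
[[0, 0, 0, 0, 0, 40, 10], [0, 0, 0, 0, 0, 40, 10]]
end [ 461.7 -265.   119.8] 4.6
```

```bash
python3 -c "
from h import *
plan([(684,-40,200,-6,10),(456,-265,200,5,10),(456,-265,122,5,10)],50)"
```

```text
[[0, 0, 0, 0, 0, -38, 10], [0, 0, 0, -1, -1, -39, 10], [0, 0, 0, 0, 0, -38, 10], [0, 0, -2, -29, 36, 0, 10], [0, 0, -2, -30, 34, 0, 10], [0, 0, -1, -31, 33, 0, 10], [0, 0, -2, -32, 33, 0, 10], [0, 0, -1, -33, 32, 0, 10], [0, 0, -2, -33, 31, 0, 10], [0, 0, -1, -35, 30, 0, 10]]
[[0, 0, 0, 0, 0, 39, 10], [0, 0, 0, 0, 0, 39, 10]]
end [ 455.7 -264.8  121.8] 4.6
```

Request:
jog_arm:
  motion:
    - [0, 0, 0, 0, 0, -38, 10]
    - [0, 0, 0, -1, -1, -39, 10]
    - [0, 0, 0, 0, 0, -38, 10]
    - [0, 0, -2, -29, 36, 0, 10]
    - [0, 0, -2, -30, 34, 0, 10]
    - [0, 0, -1, -31, 33, 0, 10]
    - [0, 0, -2, -32, 33, 0, 10]
    - [0, 0, -1, -33, 32, 0, 10]
    - [0, 0, -2, -33, 31, 0, 10]
    - [0, 0, -1, -35, 30, 0, 10]

```text
t: 4.7
eef_pos: [454.1, -265.6, 198.8]
tcp_rot: [3.141, -0.001, 0.081]
ft_force: [-0.2, -0.0, -1.1]
opening: 0.272
grip_force: 30.0
```

Request:
jog_arm:
  motion:
    - [0, 0, 0, 0, 0, 39, 10]
    - [0, 0, 0, 0, 0, 37, 10]
    - [0, 0, 0, 0, 0, 0, 10]

```text
t: 5.08
eef_pos: [454.5, -264.4, 121.0]
tcp_rot: [-3.139, 0.003, 0.08]
ft_force: [-0.0, 0.1, -0.6]
opening: 0.269
grip_force: 30.0
```

```bash
python3 -c "
from h import *
st()
for n in ('wrist','top','scene'):
  c=shot(n,'w2.png' if n=='wrist' else None);W=cloud(c)
  m=(abs(W[...,0]-506)<115)&(abs(W[...,1]+319)<125)&(W[...,2]>10)&(W[...,2]<19)
  print(n,m.sum(),cv2.minAreaRect(W[m][:,:2].astype(np.float32)))
"
```

```text
5.08 [ 454.5 -264.4  121. ] [-179.9    0.2    4.6] F [-0.   0.1 -0.6] M [ 0.08  0.04 -0.04] op 25.6 g 30.0 j6 0.84
wrist 11452 ((501.218505859375, -317.7251281738281), (160.7525177001953, 205.7540740966797), 4.654550075531006)
top 222 ((536.7755737304688, -316.2510070800781), (103.02030944824219, 204.86097717285156), 4.6546735763549805)
scene 912 ((507.3822937011719, -318.63720703125), (170.28421020507812, 206.04580688476562), 4.88364315032959)
```

View pics/w2.png

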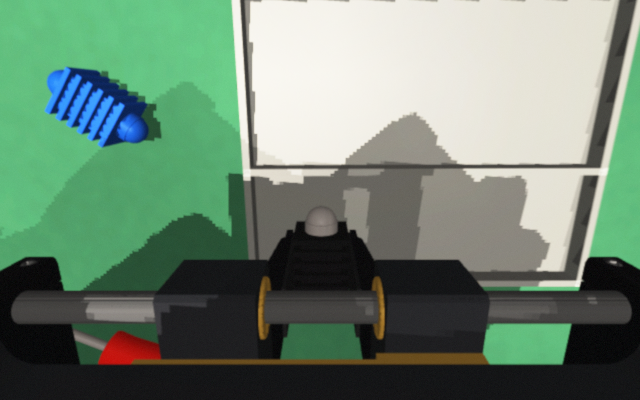

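The wrist view shows part A held over the narrow row. Its front connector is at (321,215), the divider is near row 170, the near wall near row 278 and the left wall near column 245.

```bash
python3 -c "
from h import *
c=shot('wrist');W=cloud(c);z=W[...,2]
ex=np.array([.9967,.0813]);ey=np.array([-.0813,.9967])
t=env.state()['eef_pos'][:2]
a=(W[...,:2]-t)@ex;b=(W[...,:2]-t)@ey
wall=(z>13)&(z<19)
for B in(-40,-60,-80):
  q=a[wall&(abs(b-B)<5)];h,e=np.histogram(q,np.arange(-60,160,2));print(B,[(int(x),int(n)) for x,n in zip(e,h) if n>15])
q=b[wall&(a>20)&(a<25)|wall&(a>50)&(a<70)];h,e=np.histogram(q,np.arange(-200,80,2));print([(int(x),int(n)) for x,n in zip(e,h) if n>15])
m=(abs(b)<16)&(z>35)&(z<75)&(a<60);print('part front end',np.nanmax(a[m]),'z',np.nanpercentile(z[m],[1,50,99]))
"
```

```text
-40 [(30, 29), (32, 57), (34, 53), (122, 24)]
-60 [(30, 28), (32, 60), (34, 50), (122, 22)]
-80 [(30, 29), (32, 58), (34, 56), (122, 17)]
[(-158, 134), (-156, 242), (-154, 170), (40, 19), (42, 194), (44, 161)]
part front end 24.864559144977797 z [44.1278998  63.16487991 73.56787601]
```

Request:
jog_arm:
  motion:
    - [0, 0, 0, 0, 0, 16, 10]
    - [0, 0, 0, 0, 0, 14, 10]
    - [0, 0, 0, 0, 0, 0, 10]
    - [0, 0, 0, 0, 0, 0, 44]
    - [0, 0, 0, 0, 0, 0, 44]
    - [0, 0, 0, 0, 0, -30, 44]
    - [0, 0, 0, 0, 0, -60, 44]
    - [0, 0, 0, 0, 0, -25, 44]

```text
t: 6.28
eef_pos: [455.6, -265.0, 210.4]
tcp_rot: [3.139, -0.003, 0.08]
ft_force: [-0.1, -0.2, -0.6]
opening: 0.464
grip_force: 0.0
```

```bash
python3 -c "
from h import *
st();look(('wrist','scene'),'w3.png')
plan([(600,-5,205,-45,60),(665,48,205,-79,60),(680,64,165,-79,60)],52)"
```

```text
6.28 [ 455.6 -265.   210.4] [179.8  -0.2   4.6] F [-0.1 -0.2 -0.6] M [ 0.01  0.08 -0.03] op 44.1 g 0.0 j6 0.84
wrist
scene
   (403, 222, 56, 29, 82, 37, np.int32(208), [394.0, 176.0])
   (433, 67, 52, 28, -56, 26, np.int32(185), [333.0, 180.0])
   (571, 80, 75, 26, -45, 26, np.int32(333), [335.0, 223.0])
   (715, -290, 53, 24, -52, 37, np.int32(251), [158.0, 261.0])
   (683, 64, 54, 26, -83, 26, np.int32(266), [324.0, 264.0])
[[0, 0, 8, 27, -41, 1, 60], [0, 0, 8, 21, -45, 1, 60], [0, 0, 8, 15, -47, 1, 60], [0, 0, 9, 9, -49, 1, 60], [0, 0, 8, 0, -50, 1, 60], [0, 0, 9, -6, -49, 0, 60], [0, 0, 8, 2, -21, 0, 60], [0, 0, 9, -1, -21, 0, 60], [0, 0, 8, -4, -21, 0, 60], [0, 0, 9, -7, -19, 0, 60]]
[[0, 0, 0, -13, -18, 40, 60]]
end [680.1  63.9 165.2] -79.4
```

```bash
python3 -c "
from h import *
plan([(650,40,210,88,60),(682,64,165,99,60)],52)"
```

```text
[[0, 0, -10, 27, -36, 0, 60], [0, 0, -10, 33, -31, 0, 60], [0, 0, -11, 38, -25, 0, 60], [0, 0, -10, 42, -17, 0, 60], [0, 0, -11, 44, -9, 0, 60], [0, 0, -10, 45, -1, 0, 60], [0, 0, -11, 45, 8, 0, 60], [0, 0, -10, 42, 15, 0, 60], [0, 0, -6, 13, 16, 23, 60], [0, 0, -5, 11, 17, 22, 60]]
end [682.3  64.2 165.2] 98.6
```

Request:
jog_arm:
  motion:
    - [0, 0, -10, 27, -36, 0, 60]
    - [0, 0, -10, 33, -31, 0, 60]
    - [0, 0, -10, 38, -25, 0, 60]
    - [0, 0, -10, 42, -17, 0, 60]
    - [0, 0, -10, 44, -9, 0, 60]
    - [0, 0, -10, 45, -1, 0, 60]
    - [0, 0, -10, 45, 8, 0, 60]
    - [0, 0, -10, 42, 15, 0, 60]
    - [0, 0, -7, 13, 16, 23, 60]
    - [0, 0, -7, 11, 17, 22, 60]

```text
t: 7.62
eef_pos: [688.9, 60.2, 160.2]
tcp_rot: [-3.141, -0.0, 1.726]
ft_force: [0.1, -0.7, -0.5]
opening: 0.629
grip_force: 0.0
```

```bash
sed -i 's/tstep=10.5/tstep=10/' h.py; python3 -c "
from h import *
st();look(('wrist',),'w4.png')"
```

```text
7.62 [688.9  60.2 160.2] [-179.9   -0.    98.9] F [ 0.1 -0.7 -0.5] M [-0.01 -0.09  0.04] op 59.9 g 0.0 j6 -0.16
wrist
   (792, 137, 66, 20, 70, 38, np.int32(2736), [507.0, 117.0])
   (569, 82, 75, 25, -43, 27, np.int32(3901), [149.0, 151.0])
   (680, 67, 53, 23, -80, 27, np.int32(2078), [312.0, 201.0])
   (793, 73, 73, 18, -77, 38, np.int32(2208), [479.0, 217.0])
```

Request:
jog_arm:
  motion:
    - [0, 0, 0, 6, -7, 24, 60]
    - [0, 0, 0, 0, 0, 50, 60]
    - [0, 0, 0, 0, 0, 0, 10]
    - [0, 0, 0, 0, 0, 0, 10]
    - [0, 0, 0, 0, 0, 0, 10]

```text
t: 8.3
eef_pos: [681.5, 64.0, 90.2]
tcp_rot: [3.139, 0.0, 1.72]
ft_force: [0.4, 0.3, 0.9]
opening: 0.373
grip_force: 0.0
```

```bash
python3 -c "
from h import *
st()
plan([(682,64,205,99,10),(459,-321,200,5,10),(459,-321,120,5,10)],50)"
```

```text
8.3 [681.5  64.   90.2] [179.8   0.   98.6] F [0.4 0.3 0.9] M [ 0.01 -0.13  0.03] op 35.5 g 0.0 j6 -0.15
[[0, 0, 0, 0, 0, -38, 10], [0, 0, 0, 0, 0, -38, 10], [0, 0, 0, 0, 0, -39, 10], [0, 0, 9, -35, -28, 1, 10], [0, 0, 9, -39, -22, 0, 10], [0, 0, 9, -42, -16, 1, 10], [0, 0, 10, -43, -9, 0, 10], [0, 0, 9, -44, -1, 1, 10], [0, 0, 10, -44, 6, 0, 10], [0, 0, 9, -42, 13, 1, 10]]
[[0, 0, 10, -40, 20, 0, 10], [0, 0, 9, -36, 26, 1, 10], [0, 0, 10, -31, 32, 0, 10], [0, 0, 0, 0, 0, 40, 10], [0, 0, 0, 0, 0, 40, 10]]
end [ 459.2 -320.9  120.2] 4.6
```

Request:
jog_arm:
  motion:
    - [0, 0, 0, 0, 0, 1, 10]
    - [0, 0, 0, 0, 0, 0, 10]
    - [0, 0, 0, 0, 0, 0, 10]
    - [0, 0, 0, 0, 0, -38, 10]
    - [0, 0, 0, 0, 0, -38, 10]
    - [0, 0, 0, 0, 0, -39, 10]
    - [0, 0, 9, -35, -28, 1, 10]
    - [0, 0, 9, -39, -22, 0, 10]
    - [0, 0, 9, -42, -16, 1, 10]
    - [0, 0, 10, -43, -9, 0, 10]

```text
t: 9.55
eef_pos: [590.5, -91.4, 200.9]
tcp_rot: [3.141, -0.0, 1.07]
ft_force: [-0.5, -0.5, -0.5]
opening: 0.27
grip_force: 30.0
```

Request:
jog_arm:
  motion:
    - [0, 0, 9, -44, -1, 1, 10]
    - [0, 0, 10, -44, 6, 0, 10]
    - [0, 0, 9, -42, 13, 1, 10]
    - [0, 0, 10, -40, 20, 0, 10]
    - [0, 0, 9, -36, 26, 1, 10]
    - [0, 0, 10, -31, 32, 0, 10]
    - [0, 0, 0, 0, 0, 40, 10]
    - [0, 0, 0, 0, 0, 40, 10]
    - [0, 0, 0, 0, 0, 0, 10]

```text
t: 10.68
eef_pos: [458.0, -320.5, 115.8]
tcp_rot: [-3.139, 0.003, 0.08]
ft_force: [0.4, -0.0, 0.7]
opening: 0.27
grip_force: 30.0
```

```bash
cat >> h.py <<'E'
def tray(save=None):
    """tray walls and held part, in tray axes relative to the TCP"""
    c=shot('wrist',save);W=cloud(c);z=W[...,2]
    ex=np.array([.9967,.0813]);ey=np.array([-.0813,.9967]);t=env.state()['eef_pos'][:2]
    a=(W[...,:2]-t)@ex;b=(W[...,:2]-t)@ey;wall=(z>13.5)&(z<18.5)
    for B in(-70,-45,45,70):
        h,e=np.histogram(a[wall&(abs(b-B)<6)],np.arange(-80,160,1));print('a@b',B,[(int(x),int(n)) for x,n in zip(e,h) if n>15])
    for A in(20,60):
        h,e=np.histogram(b[wall&(abs(a-A)<8)],np.arange(-180,180,1));print('b@a',A,[(int(x),int(n)) for x,n in zip(e,h) if n>15])
    m=(abs(b)<16)&(z>30)&(z<75)&(a<60)
    if m.any():print('part front',np.nanmax(a[m]).round(1))
E
python3 -c "
from h import *
st();tray('w5.png')"
```

```text
10.68 [ 458.  -320.5  115.8] [-179.8    0.2    4.6] F [ 0.4 -0.   0.7] M [ 0.02  0.   -0.03] op 25.7 g 30.0 j6 0.76
a@b -70 [(33, 37), (34, 39), (35, 40), (36, 50)]
a@b -45 [(33, 39), (34, 42), (35, 34), (36, 53)]
a@b 45 [(13, 22), (32, 22), (33, 41), (34, 33), (35, 39), (36, 57)]
a@b 70 [(13, 18), (32, 20), (33, 42), (34, 43), (35, 29), (36, 54)]
b@a 20 [(-102, 36), (-101, 51), (-100, 44), (-99, 78), (-98, 61), (97, 35), (98, 87), (99, 45), (100, 53), (101, 47)]
b@a 60 [(-102, 44), (-101, 61), (-100, 57), (-99, 72), (-98, 87), (97, 35), (98, 100), (99, 60), (100, 63), (101, 49), (153, 17), (154, 57), (155, 77), (156, 48), (157, 46), (158, 36), (159, 26), (160, 25), (170, 20)]
part front 26.3
```

Request:
jog_arm:
  motion:
    - [0, 0, 0, 0, 0, 13, 10]
    - [0, 0, 0, 0, 0, 12, 10]
    - [0, 0, 0, 0, 0, 0, 10]
    - [0, 0, 0, 0, 0, 0, 44]
    - [0, 0, 0, 0, 0, 0, 44]
    - [0, 0, 0, 0, 0, -30, 44]
    - [0, 0, 0, 0, 0, -60, 44]
    - [0, 0, 0, 0, 0, -25, 44]

```text
t: 11.72
eef_pos: [459.1, -321.2, 210.3]
tcp_rot: [3.139, -0.003, 0.08]
ft_force: [-0.7, -0.9, -0.8]
opening: 0.461
grip_force: 0.0
```

```bash
python3 -c "
from h import *
st();look(('scene',))
plan([(440,50,205,110,60),(432,68,165,124,60)],52)"
```

```text
11.72 [ 459.1 -321.2  210.3] [ 1.798e+02 -1.000e-01  4.600e+00] F [-0.7 -0.9 -0.8] M [-0.02  0.01  0.03] op 43.9 g 0.0 j6 0.76
scene
   (402, 221, 56, 30, 77, 37, np.int32(217), [393.0, 176.0])
   (432, 68, 55, 28, -56, 26, np.int32(193), [333.0, 180.0])
   (571, 81, 75, 27, -45, 27, np.int32(336), [335.0, 223.0])
   (714, -290, 53, 23, -51, 37, np.int32(245), [158.0, 261.0])
[[0, 0, -10, 1, -34, 1, 60], [0, 0, -10, 7, -33, 1, 60], [0, 0, -9, 12, -31, 1, 60], [0, 0, -10, 17, -29, 1, 60], [0, 0, -9, 22, -26, 0, 60], [0, 0, -10, 26, -22, 1, 60], [0, 0, -9, 29, -17, 0, 60], [0, 0, -10, 32, -12, 1, 60], [0, 0, -9, 33, -7, 0, 60], [0, 0, -10, 34, -1, 1, 60]]
[[0, 0, -9, 34, 4, 0, 60], [0, 0, -7, 10, -1, 20, 60], [0, 0, -7, 9, 1, 20, 60]]
end [432.4  68.  165.3] 123.6
```

Request:
jog_arm:
  motion:
    - [0, 0, -10, 1, -34, 1, 60]
    - [0, 0, -10, 7, -33, 1, 60]
    - [0, 0, -9, 12, -31, 1, 60]
    - [0, 0, -10, 17, -29, 1, 60]
    - [0, 0, -9, 22, -26, 0, 60]
    - [0, 0, -10, 26, -22, 1, 60]
    - [0, 0, -9, 29, -17, 0, 60]
    - [0, 0, -10, 32, -12, 1, 60]
    - [0, 0, -9, 33, -7, 0, 60]
    - [0, 0, -10, 34, -1, 1, 60]

```text
t: 13.02
eef_pos: [441.2, 18.0, 200.1]
tcp_rot: [3.141, 0.0, 1.761]
ft_force: [0.6, -0.1, 1.1]
opening: 0.632
grip_force: 0.0
```

Request:
jog_arm:
  motion:
    - [0, 0, -9, 34, 4, 0, 60]
    - [0, 0, -7, 10, -1, 20, 60]
    - [0, 0, -7, 9, 1, 20, 60]

```text
t: 13.4
eef_pos: [431.4, 69.3, 159.7]
tcp_rot: [3.141, 0.0, 2.162]
ft_force: [-0.3, 0.4, 0.1]
opening: 0.632
grip_force: 0.0
```

```bash
python3 -c "
from h import *
st();look(('wrist','scene'),'w6.png')
plan([(432,68,86,124,60)])"
```

```text
13.4 [431.4  69.3 159.7] [180.    0.  123.9] F [-0.3  0.4  0.1] M [-0.06 -0.15 -0.02] op 60.1 g 0.0 j6 -0.58
wrist
   (428, 71, 52, 26, -52, 27, np.int32(2262), [319.0, 208.0])
scene
   (402, 220, 55, 30, 75, 37, np.int32(211), [393.0, 176.0])
   (432, 69, 54, 28, -53, 26, np.int32(196), [333.0, 180.0])
   (571, 80, 75, 28, -44, 26, np.int32(334), [335.0, 223.0])
   (714, -290, 53, 24, -49, 36, np.int32(251), [158.0, 261.0])
[[0, 0, 0, -1, 0, 36, 60], [0, 0, 0, -1, 0, 37, 60]]
end [431.8  67.5  85.9] 123.7
```

Request:
jog_arm:
  motion:
    - [0, 0, 0, 2, -1, 36, 60]
    - [0, 0, 0, 0, 0, 38, 60]
    - [0, 0, 0, 0, 0, 0, 10]
    - [0, 0, 0, 0, 0, 0, 10]
    - [0, 0, 0, 0, 0, 0, 10]
    - [0, 0, 0, 0, 0, 0, 10]
    - [0, 0, 0, 0, 0, 0, 10]

```text
t: 14.38
eef_pos: [430.0, 69.7, 87.2]
tcp_rot: [3.14, 0.001, 2.157]
ft_force: [-1.3, 0.0, 10.1]
opening: 0.272
grip_force: 29.1
```

```bash
python3 -c "
from h import *
st()
plan([(430,70,195,124,10),(463,-377,200,5,10),(463,-377,120,5,10)],50)"
```

```text
14.38 [430.   69.7  87.2] [1.799e+02 1.000e-01 1.236e+02] F [-1.3  0.  10.1] M [-0.09  0.08 -0.02] op 25.9 g 29.1 j6 -0.58
[[0, 0, 0, 0, 0, -36, 10], [0, 0, 0, 0, 0, -36, 10], [0, 0, 0, 0, 0, -36, 10], [0, 0, 10, -33, -18, 0, 10], [0, 0, 10, -35, -12, 0, 10], [0, 0, 10, -37, -6, 0, 10], [0, 0, 10, -37, 0, -1, 10], [0, 0, 10, -37, 7, 0, 10], [0, 0, 10, -35, 13, -1, 10], [0, 0, 10, -32, 19, 0, 10]]
[[0, 0, 10, -28, 24, -1, 10], [0, 0, 10, -24, 29, 0, 10], [0, 0, 10, -18, 33, -1, 10], [0, 0, 9, -13, 35, 0, 10], [0, 0, 10, -7, 37, -1, 10], [0, 0, 0, 0, 0, 40, 10], [0, 0, 0, 0, 0, 40, 10]]
end [ 462.8 -377.5  120.2] 4.6
```

Request:
jog_arm:
  motion:
    - [0, 0, 0, 0, 0, -36, 10]
    - [0, 0, 0, 0, 0, -36, 10]
    - [0, 0, 0, 0, 0, -36, 10]
    - [0, 0, 10, -33, -18, 0, 10]
    - [0, 0, 10, -35, -12, 0, 10]
    - [0, 0, 10, -37, -6, 0, 10]
    - [0, 0, 10, -37, 0, -1, 10]
    - [0, 0, 10, -37, 7, 0, 10]
    - [0, 0, 10, -35, 13, -1, 10]
    - [0, 0, 10, -32, 19, 0, 10]

```text
t: 15.62
eef_pos: [449.2, -192.0, 196.8]
tcp_rot: [3.141, -0.0, 0.929]
ft_force: [0.7, 0.7, -1.7]
opening: 0.273
grip_force: 29.1
```

Request:
jog_arm:
  motion:
    - [0, 0, 10, -28, 24, -1, 10]
    - [0, 0, 10, -24, 29, 0, 10]
    - [0, 0, 10, -18, 33, -1, 10]
    - [0, 0, 9, -13, 35, 0, 10]
    - [0, 0, 10, -7, 37, -1, 10]
    - [0, 0, 0, 0, 0, 40, 10]
    - [0, 0, 0, 0, 0, 40, 10]
    - [0, 0, 0, 0, 0, 0, 10]

```text
t: 16.62
eef_pos: [461.8, -376.7, 117.5]
tcp_rot: [-3.138, 0.003, 0.08]
ft_force: [-0.6, -0.4, -1.0]
opening: 0.276
grip_force: 29.1
```

```bash
python3 -c "
from h import *
st();tray('w7.png')"
```

```text
16.62 [ 461.8 -376.7  117.5] [-179.8    0.2    4.6] F [-0.6 -0.4 -1. ] M [-0.    0.04  0.04] op 26.3 g 29.1 j6 0.7
a@b -70 []
a@b -45 [(-5, 18), (9, 16), (20, 16), (24, 17), (25, 16), (31, 17), (32, 16), (33, 17), (34, 19), (35, 19), (36, 23), (37, 21), (38, 16), (39, 17), (41, 17), (44, 16), (46, 16), (47, 16), (48, 18), (50, 17), (51, 16), (52, 17), (53, 16), (54, 16), (55, 18), (56, 18), (57, 17), (60, 16), (61, 16), (62, 16), (63, 17), (64, 17), (65, 18), (66, 19), (67, 18), (68, 18), (69, 18), (70, 18), (71, 18), (72, 17), (73, 19), (74, 18), (75, 19), (76, 18), (77, 18), (78, 18), (79, 17), (80, 18), (81, 18), (82, 19), (83, 18), (84, 19), (85, 17), (86, 18), (87, 18), (88, 20), (89, 20), (90, 21), (91, 20), (92, 22), (93, 18), (94, 19), (95, 20), (96, 19), (97, 20), (98, 22), (99, 20), (100, 19), (101, 19), (102, 18), (103, 23), (104, 18), (105, 26), (106, 20), (107, 17), (108, 19), (109, 20), (110, 23), (111, 23), (112, 18), (113, 21), (114, 20), (115, 22), (116, 23), (117, 24), (118, 22), (119, 20)]
a@b 45 [(16, 21), (34, 38), (35, 41), (36, 35), (37, 51)]
a@b 70 [(34, 37), (35, 40), (36, 41), (37, 45)]
b@a 20 [(-46, 21), (-45, 49), (-44, 46), (-43, 48), (-42, 64), (106, 26), (107, 17), (153, 20), (154, 104), (155, 66), (156, 44), (157, 47), (158, 33)]
b@a 60 [(-46, 17), (-45, 59), (-44, 57), (-43, 59), (-42, 76), (153, 18), (154, 128), (155, 83), (156, 57), (157, 47), (158, 31)]
part front 25.4
```

View pics/w7.png

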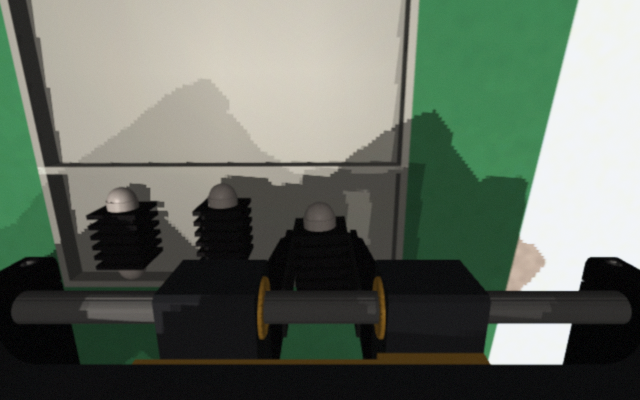

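The first two short parts lie in the narrow row at (122,230) and (222,220). The third is held over its slot at (320,240), 1–2 mm short of the row centre, so I'll shift it +2 mm and release.

Request:
jog_arm:
  motion:
    - [0, 0, 0, 2, 0, 13, 10]
    - [0, 0, 0, 0, 0, 12, 10]
    - [0, 0, 0, 0, 0, 0, 10]
    - [0, 0, 0, 0, 0, 0, 44]
    - [0, 0, 0, 0, 0, 0, 44]
    - [0, 0, 0, 0, 0, -30, 44]
    - [0, 0, 0, 0, 0, -60, 44]
    - [0, 0, 0, 0, 0, -25, 44]

```text
t: 17.68
eef_pos: [465.0, -377.7, 212.7]
tcp_rot: [3.138, -0.003, 0.08]
ft_force: [0.5, -0.7, -0.3]
opening: 0.462
grip_force: 0.0
```

```bash
python3 -c "
from h import *
st();look(('scene',))
plan([(560,60,205,126,60),(570,80,165,136,60)],52)"
```

```text
17.68 [ 465.  -377.7  212.7] [179.8  -0.2   4.6] F [ 0.5 -0.7 -0.3] M [0.01 0.02 0.04] op 43.9 g 0.0 j6 0.7
scene
   (403, 222, 55, 28, 80, 37, np.int32(211), [394.0, 176.0])
   (571, 80, 75, 27, -44, 27, np.int32(332), [335.0, 223.0])
   (715, -291, 53, 23, -54, 36, np.int32(252), [158.0, 261.0])
[[0, 0, -9, 10, -33, 1, 60], [0, 0, -9, 15, -31, 1, 60], [0, 0, -9, 20, -28, 1, 60], [0, 0, -9, 24, -25, 1, 60], [0, 0, -9, 27, -21, 1, 60], [0, 0, -10, 30, -16, 1, 60], [0, 0, -9, 33, -11, 1, 60], [0, 0, -10, 34, -6, 0, 60], [0, 0, -9, 35, 1, 1, 60], [0, 0, -10, 34, 6, 0, 60]]
[[0, 0, -9, 32, 12, 1, 60], [0, 0, -10, 30, 16, 0, 60], [0, 0, -9, 27, 22, 1, 60], [0, 0, -5, 5, 10, 20, 60], [0, 0, -5, 5, 10, 20, 60]]
end [570.1  80.  164.8] 135.6
```

Request:
jog_arm:
  motion:
    - [0, 0, -9, 10, -33, 1, 60]
    - [0, 0, -9, 15, -31, 1, 60]
    - [0, 0, -9, 20, -28, 1, 60]
    - [0, 0, -9, 24, -25, 1, 60]
    - [0, 0, -9, 27, -21, 1, 60]
    - [0, 0, -10, 30, -16, 1, 60]
    - [0, 0, -9, 33, -11, 1, 60]
    - [0, 0, -10, 34, -6, 0, 60]
    - [0, 0, -9, 35, 1, 1, 60]
    - [0, 0, -10, 34, 6, 0, 60]

```text
t: 18.98
eef_pos: [537.8, -39.0, 201.2]
tcp_rot: [3.141, 0.0, 1.709]
ft_force: [0.5, -0.3, -0.7]
opening: 0.633
grip_force: 0.0
```

Request:
jog_arm:
  motion:
    - [0, 0, -9, 32, 12, 1, 60]
    - [0, 0, -10, 30, 16, 0, 60]
    - [0, 0, -9, 27, 22, 1, 60]
    - [0, 0, -5, 5, 10, 20, 60]
    - [0, 0, -5, 5, 10, 20, 60]

```text
t: 19.6
eef_pos: [569.4, 81.5, 158.8]
tcp_rot: [3.141, 0.001, 2.37]
ft_force: [0.0, -1.1, 0.3]
opening: 0.633
grip_force: 0.0
```

```bash
python3 -c "
from h import *
st();look(('wrist','scene'),'w8.png')
plan([(570,80,86,136,60)])"
```

```text
19.6 [569.4  81.5 158.8] [180.    0.  135.8] F [ 0.  -1.1  0.3] M [ 0.   -0.11 -0.02] op 60.2 g 0.0 j6 -0.77
wrist
   (567, 82, 76, 26, -44, 27, np.int32(3557), [320.0, 208.0])
   (729, 191, 57, 25, 71, 23, np.int32(1917), [572.0, 261.0])
scene
   (403, 220, 55, 28, 74, 36, np.int32(209), [393.0, 176.0])
   (571, 80, 76, 27, -44, 27, np.int32(335), [335.0, 223.0])
   (714, -290, 53, 24, -51, 37, np.int32(252), [158.0, 261.0])
[[0, 0, 0, -1, 0, 36, 60], [0, 0, 0, -1, 0, 36, 60]]
end [570.2  80.1  85.5] 135.7
```

Request:
jog_arm:
  motion:
    - [0, 0, 0, 1, 0, 36, 60]
    - [0, 0, 0, 0, 0, 37, 60]
    - [0, 0, 0, 0, 0, 0, 10]
    - [0, 0, 0, 0, 0, 0, 10]
    - [0, 0, 0, 0, 0, 0, 10]
    - [0, 0, 0, 0, 0, 0, 10]
    - [0, 0, 0, 0, 0, 0, 10]

```text
t: 20.58
eef_pos: [568.9, 81.4, 87.3]
tcp_rot: [3.141, 0.001, 2.367]
ft_force: [-1.3, -0.6, 8.3]
opening: 0.271
grip_force: 30.0
```

```bash
python3 -c "
from h import *
st()
plan([(569,81,200,136,10),(539,-314,200,5,10),(539,-314,120,5,10)],55)"
```

```text
20.57 [568.9  81.4  87.3] [1.799e+02 1.000e-01 1.356e+02] F [-1.3 -0.6  8.3] M [-0.05  0.07  0.02] op 25.8 g 30.0 j6 -0.77
[[0, 0, 0, 0, 0, -38, 10], [0, 0, 0, 0, 0, -37, 10], [0, 0, 0, 0, 0, -38, 10], [0, 0, 9, -18, -22, 0, 10], [0, 0, 9, -21, -19, 0, 10], [0, 0, 9, -24, -15, 0, 10], [0, 0, 9, -26, -11, 0, 10], [0, 0, 9, -28, -7, 0, 10], [0, 0, 10, -28, -2, 0, 10], [0, 0, 9, -28, 3, 0, 10]]
[[0, 0, 10, -27, 7, 0, 10], [0, 0, 9, -26, 12, 0, 10], [0, 0, 10, -24, 15, 0, 10], [0, 0, 9, -21, 19, 0, 10], [0, 0, 10, -17, 22, 0, 10], [0, 0, 9, -13, 25, 0, 10], [0, 0, 10, -9, 28, 0, 10], [0, 0, 0, 0, 0, 40, 10], [0, 0, 0, 0, 0, 40, 10]]
end [ 539.3 -314.3  120.3] 4.6
```

Request:
jog_arm:
  motion:
    - [0, 0, 0, 0, 0, -38, 10]
    - [0, 0, 0, 0, 0, -37, 10]
    - [0, 0, 0, 0, 0, -38, 10]
    - [0, 0, 9, -18, -22, 0, 10]
    - [0, 0, 9, -21, -19, 0, 10]
    - [0, 0, 9, -24, -15, 0, 10]
    - [0, 0, 9, -26, -11, 0, 10]
    - [0, 0, 9, -28, -7, 0, 10]
    - [0, 0, 10, -28, -2, 0, 10]
    - [0, 0, 9, -28, 3, 0, 10]

```text
t: 21.82
eef_pos: [553.2, -117.2, 199.6]
tcp_rot: [3.141, 0.0, 1.244]
ft_force: [-0.1, -0.4, -1.9]
opening: 0.273
grip_force: 30.0
```

Request:
jog_arm:
  motion:
    - [0, 0, 10, -27, 7, 0, 10]
    - [0, 0, 9, -26, 12, 0, 10]
    - [0, 0, 10, -24, 15, 0, 10]
    - [0, 0, 9, -21, 19, 0, 10]
    - [0, 0, 10, -17, 22, 0, 10]
    - [0, 0, 9, -13, 25, 0, 10]
    - [0, 0, 10, -9, 28, 0, 10]
    - [0, 0, 0, 0, 0, 40, 10]
    - [0, 0, 0, 0, 0, 40, 10]
    - [0, 0, 0, 0, 0, 0, 10]

```text
t: 23.08
eef_pos: [538.0, -313.7, 117.2]
tcp_rot: [-3.138, 0.004, 0.08]
ft_force: [0.4, -0.0, -1.1]
opening: 0.269
grip_force: 30.0
```

```bash
python3 -c "
from h import *
st();tray('w9.png')"
```

```text
23.07 [ 538.  -313.7  117.2] [-179.8    0.2    4.6] F [ 0.4 -0.  -1.1] M [ 0.   -0.02  0.07] op 25.6 g 30.0 j6 0.86
a@b -70 [(44, 19), (45, 31), (46, 37), (47, 43), (48, 46)]
a@b -45 [(45, 37), (46, 41), (47, 42), (48, 43)]
a@b 45 [(44, 28), (45, 42), (46, 43), (47, 41), (48, 22)]
a@b 70 [(44, 28), (45, 41), (46, 41), (47, 44), (48, 23)]
b@a 20 [(-102, 38), (-101, 50), (-100, 48), (-99, 58), (-98, 81), (97, 29), (98, 94), (99, 53), (100, 50), (101, 31), (102, 16)]
b@a 60 []
part front 37.1
```

Request:
jog_arm:
  motion:
    - [0, 0, 0, 0, 0, 13, 10]
    - [0, 0, 0, 0, 0, 12, 10]
    - [0, 0, 0, 0, 0, 0, 10]
    - [0, 0, 0, 0, 0, 0, 44]
    - [0, 0, 0, 0, 0, 0, 44]
    - [0, 0, 0, 0, 0, -30, 44]
    - [0, 0, 0, 0, 0, -60, 44]
    - [0, 0, 0, 0, 0, -25, 44]

```text
t: 24.12
eef_pos: [539.5, -314.7, 212.9]
tcp_rot: [3.139, -0.003, 0.08]
ft_force: [-0.1, -0.6, -0.1]
opening: 0.465
grip_force: 0.0
```

```bash
python3 -c "
from h import *
st()
plan([(460,0,215,60,90),(395,210,200,85,90),(388,224,160,85,90)],55)"
```

```text
24.12 [ 539.5 -314.7  212.9] [179.8  -0.2   4.6] F [-0.1 -0.6 -0.1] M [-0.02  0.02  0.04] op 44.2 g 0.0 j6 0.86
[[0, 0, -9, -9, -53, 0, 90], [0, 0, -9, -1, -54, 0, 90], [0, 0, -9, 8, -54, -1, 90], [0, 0, -9, 16, -52, 0, 90], [0, 0, -10, 24, -48, -1, 90], [0, 0, -9, 33, -43, 0, 90], [0, 0, -5, 30, -33, 3, 90], [0, 0, -5, 32, -30, 3, 90], [0, 0, -5, 35, -27, 3, 90], [0, 0, -5, 37, -23, 3, 90]]
[[0, 0, -5, 38, -20, 3, 90], [0, 0, 0, 14, -9, 40, 90]]
end [387.8 224.2 159.9] 84.6
```

Request:
jog_arm:
  motion:
    - [0, 0, -9, -9, -53, 0, 90]
    - [0, 0, -9, -1, -54, 0, 90]
    - [0, 0, -9, 8, -54, -1, 90]
    - [0, 0, -9, 16, -52, 0, 90]
    - [0, 0, -10, 24, -48, -1, 90]
    - [0, 0, -9, 33, -43, 0, 90]
    - [0, 0, -5, 30, -33, 3, 90]
    - [0, 0, -5, 32, -30, 3, 90]
    - [0, 0, -5, 35, -27, 3, 90]
    - [0, 0, -5, 37, -23, 3, 90]

```text
t: 25.38
eef_pos: [407.2, 170.2, 199.6]
tcp_rot: [3.14, -0.0, 1.392]
ft_force: [-0.6, 0.9, 0.7]
opening: 0.945
grip_force: 0.0
```

Request:
jog_arm:
  motion:
    - [0, 0, -5, 38, -20, 3, 90]
    - [0, 0, 0, 14, -9, 40, 90]
    - [0, 0, 0, 0, 0, 0, 90]

```text
t: 25.75
eef_pos: [386.1, 225.0, 155.1]
tcp_rot: [-3.138, 0.002, 1.479]
ft_force: [-0.5, -0.4, 0.8]
opening: 0.945
grip_force: 0.0
```

```bash
python3 -c "
from h import *
st()
c=shot('wrist','w10.png');W=cloud(c);x,y,z=W[...,0],W[...,1],W[...,2]
m=(abs(x-388)<50)&(abs(y-224)<50)
for lo,hi in((46,60),(20,46)):
  p=W[m&(z>lo)&(z<hi)];print(len(p),cv2.minEnclosingCircle(p[:,:2].astype(np.float32)),p.mean(0))
c=shot('scene');W=cloud(c)
m=(abs(W[...,0]-506)<75)&(abs(W[...,1]+319)<95)&(W[...,2]>14)
n,l,s,cen=cv2.connectedComponentsWithStats(m.astype(np.uint8))
for i in range(1,n):
  if s[i,4]>30:
    p=W[l==i];print(cv2.minAreaRect(p[:,:2].astype(np.float32)),np.percentile(p[:,2],95))
"
```

```text
25.75 [386.1 225.  155.1] [-1.798e+02  1.000e-01  8.470e+01] F [-0.5 -0.4  0.8] M [-0.08 -0.05 -0.01] op 89.9 g 0.0 j6 0.47
6381 ((385.5269775390625, 226.0412139892578), 28.021549224853516) [385.52053919 228.15410269  52.33750626]
666 ((385.56884765625, 230.4712677001953), 27.49410629272461) [387.61543821 249.15751079  34.36061311]
((462.19122314453125, -385.48736572265625), (66.63280487060547, 42.2421760559082), 7.471161365509033) 31.847456229860004
((464.9524230957031, -321.2665100097656), (47.261165618896484, 27.022634506225586), 4.583824157714844) 31.821036953217007
((458.9665222167969, -264.8330993652344), (45.546871185302734, 26.619380950927734), 3.6249098777770996) 31.47696914217373
((536.1213989257812, -316.11236572265625), (88.0369644165039, 187.87709045410156), 4.683495998382568) 31.381278503956622
```

View pics/w10.png

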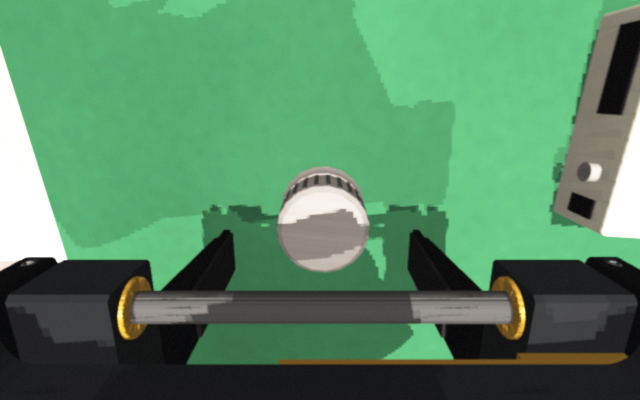

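The wrist view shows the cap at (322,225), centred between the open fingers. I'll descend and grip its upper half.

Request:
jog_arm:
  motion:
    - [0, 0, 0, 0, 0, 30, 90]
    - [0, 0, 0, 0, 0, 27, 90]
    - [0, 0, 0, 0, 0, 0, 90]
    - [0, 0, 0, 0, 0, 0, 40]
    - [0, 0, 0, 0, 0, 0, 40]
    - [0, 0, 0, 0, 0, 0, 40]
    - [0, 0, 0, 0, 0, 0, 40]
    - [0, 0, 0, 0, 0, 0, 40]

```text
t: 26.85
eef_pos: [387.3, 224.7, 99.5]
tcp_rot: [3.141, -0.0, 1.477]
ft_force: [-1.3, -1.1, 6.0]
opening: 0.578
grip_force: 30.0
```

```bash
python3 -c "
from h import *
st()
plan([(386,225,215,85,40),(565,248,220,85,40)],45)"
```

```text
26.85 [387.3 224.7  99.5] [180.   -0.   84.6] F [-1.3 -1.1  6. ] M [-0.08  0.09  0.01] op 55.0 g 30.0 j6 0.47
[[0, 0, 0, 0, 0, -39, 40], [0, 0, 0, 0, -1, -38, 40], [0, 0, 0, 0, 0, -39, 40], [0, 0, 0, 8, 35, -1, 40], [0, 0, 0, 8, 35, -1, 40], [0, 0, 0, 8, 35, -1, 40], [0, 0, 0, 8, 35, -1, 40], [0, 0, 0, 8, 36, -1, 40]]
end [565.2 248.  220.5] 84.6
```

Request:
jog_arm:
  motion:
    - [0, 0, 0, 0, 0, -39, 40]
    - [0, 0, 0, 0, -1, -38, 40]
    - [0, 0, 0, 0, 0, -39, 40]
    - [0, 0, 0, -5, 38, -2, 40]
    - [0, 0, 0, -5, 38, -2, 40]
    - [0, 0, 0, -5, 38, -1, 40]
    - [0, 0, 0, -5, 38, 0, 40]
    - [0, 0, 0, -5, 38, 0, 40]
    - [0, 0, 0, -5, 38, 0, 40]
    - [0, 0, 0, 0, 0, 0, 40]

```text
t: 28.1
eef_pos: [611.9, 172.6, 219.2]
tcp_rot: [-3.141, 0.0, 1.475]
ft_force: [-0.3, -0.5, -2.1]
opening: 0.575
grip_force: 30.0
```

```bash
python3 -c "
from h import *
st()
c=shot('wrist','w11.png');W=cloud(c);x,y,z=W[...,0],W[...,1],W[...,2]
m=(abs(x-620)<45)&(abs(y-260)<45)
for lo,hi in((80,88),(87,95),(66,95),(44,56)):
  p=W[m&(z>lo)&(z<hi)];print(lo,hi,len(p),[np.round(v,1) for v in cv2.minEnclosingCircle(p[:,:2].astype(np.float32))],p.mean(0).round(1))
for n in('top','scene'):
  c=shot(n);W=cloud(c);p=W[(abs(W[...,0]-620)<35)&(abs(W[...,1]-260)<35)&(W[...,2]>60)&(W[...,2]<96)]
  if len(p): print(n,len(p),cv2.minEnclosingCircle(p[:,:2].astype(np.float32)))
"
```

```text
28.1 [611.9 172.6 219.2] [-180.     0.    84.5] F [-0.3 -0.5 -2.1] M [-0.   -0.03 -0.01] op 54.6 g 30.0 j6 0.27
80 88 2053 [array([618.5, 261.8]), np.float64(23.3)] [618.5 262.7  85.4]
87 95 2321 [array([618.5, 262.2]), np.float64(22.9)] [618.6 262.   90.5]
66 95 4777 [array([618.5, 261.8]), np.float64(23.3)] [618.6 262.3  87. ]
44 56 12794 [array([620.1, 260.2]), np.float64(63.2)] [620.8 261.4  51.1]
scene 452 ((621.2755126953125, 260.22308349609375), 24.363372802734375)
```

View pics/w11.png

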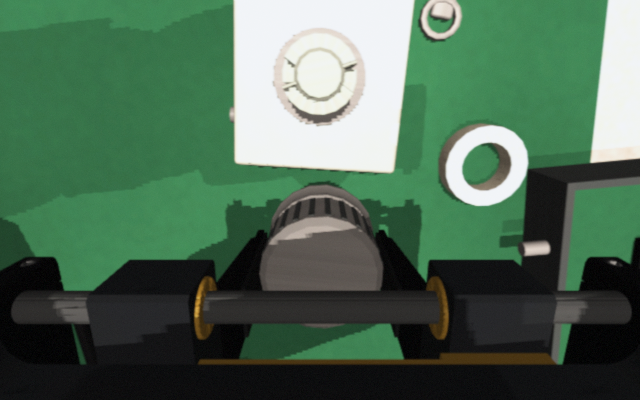

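The wrist view shows the port at (320,75) with stop walls near (290,85) and (350,65). The cap is held straight at (320,265). I'll move over the port and start down.

Request:
jog_arm:
  motion:
    - [0, 0, 0, 30, 0, 0, 40]
    - [0, 0, 0, 30, 0, 0, 40]
    - [0, 0, 0, 28, 0, 0, 40]
    - [0, 0, 0, 0, 0, 0, 40]
    - [0, 0, 0, 0, 0, 20, 40]
    - [0, 0, 0, 0, 0, 17, 40]
    - [0, 0, 0, 0, 0, 0, 40]
    - [0, 0, 0, 0, 0, 0, 40]

```text
t: 29.25
eef_pos: [618.7, 260.7, 183.6]
tcp_rot: [-3.141, 0.0, 1.476]
ft_force: [-0.1, 0.6, -2.1]
opening: 0.578
grip_force: 30.0
```

```bash
python3 -c "
from h import *
st()"
```

```text
29.25 [618.7 260.7 183.6] [-180.     0.    84.6] F [-0.1  0.6 -2.1] M [ 0.01 -0.14  0.02] op 55.0 g 30.0 j6 0.4
```

Correct y by about 1.5 mm and lower further in small steps.

Request:
jog_arm:
  motion:
    - [0, 0, 0, 0, 1, 5, 40]
    - [0, 0, 0, 0, 0, 4, 40]
    - [0, 0, 0, 0, 0, 0, 40]
    - [0, 0, 0, 0, 0, 3, 40]
    - [0, 0, 0, 0, 0, 0, 40]

```text
t: 29.88
eef_pos: [619.6, 260.9, 171.0]
tcp_rot: [-3.141, 0.0, 1.477]
ft_force: [-0.5, 1.1, -2.1]
opening: 0.576
grip_force: 30.0
```

```bash
python3 -c "
from h import *
st()"
```

```text
29.88 [619.6 260.9 171. ] [-180.     0.    84.6] F [-0.5  1.1 -2.1] M [-0.03 -0.07 -0.03] op 54.8 g 30.0 j6 0.39
```

Request:
jog_arm:
  motion:
    - [0, 0, 0, 0, 0, 2, 40]
    - [0, 0, 0, 0, 0, 0, 40]

```text
t: 30.12
eef_pos: [619.6, 260.9, 169.1]
tcp_rot: [-3.141, 0.0, 1.477]
ft_force: [-0.6, 0.1, -3.1]
opening: 0.578
grip_force: 30.0
```

Request:
jog_arm:
  motion:
    - [0, 0, 0, 0, 0, 1, 40]
    - [0, 0, 0, 0, 0, 0, 40]

```text
t: 30.38
eef_pos: [619.7, 260.9, 168.6]
tcp_rot: [3.141, -0.0, 1.477]
ft_force: [-1.3, 1.1, 1.7]
opening: 0.577
grip_force: 30.0
```

Request:
jog_arm:
  motion:
    - [0, 0, 0, 0, 0, 1, 40]
    - [0, 0, 0, 0, 0, 0, 40]

```text
t: 30.62
eef_pos: [619.7, 260.9, 168.4]
tcp_rot: [3.141, -0.0, 1.477]
ft_force: [-3.0, -0.9, 9.2]
opening: 0.576
grip_force: 30.0
```

Contact came at z 168.6, which matches resting on the crest. I'll turn anticlockwise under this light push.

Request:
jog_arm:
  motion:
    - [0, 0, -7, 0, 0, 0, 40]
    - [0, 0, -7, 0, 0, 0, 40]
    - [0, 0, -7, 0, 0, 0, 40]
    - [0, 0, 0, 0, 0, 0, 40]

```text
t: 31.12
eef_pos: [620.3, 261.1, 168.4]
tcp_rot: [3.139, 0.0, 1.845]
ft_force: [-0.0, 0.7, 7.4]
opening: 0.578
grip_force: 30.0
```

```bash
python3 -c "
from h import *
st()"
```

```text
31.12 [620.3 261.1 168.4] [179.8   0.  105.7] F [-0.   0.7  7.4] M [-0.   -0.11  0.12] op 55.0 g 30.0 j6 0.03
```

Request:
jog_arm:
  motion:
    - [0, 0, -7, 0, 0, 0, 40]
    - [0, 0, -7, 0, 0, 0, 40]
    - [0, 0, -7, 0, 0, 0, 40]
    - [0, 0, 0, 0, 0, 0, 40]

```text
t: 31.62
eef_pos: [620.3, 261.1, 168.5]
tcp_rot: [3.139, 0.001, 2.212]
ft_force: [0.4, 0.7, 7.5]
opening: 0.577
grip_force: 30.0
```

```bash
python3 -c "
from h import *
st()"
```

```text
31.62 [620.3 261.1 168.5] [1.798e+02 1.000e-01 1.267e+02] F [0.4 0.7 7.5] M [ 0.06 -0.07  0.12] op 54.9 g 30.0 j6 -0.34
```

Request:
jog_arm:
  motion:
    - [0, 0, -7, 0, 0, 0, 40]
    - [0, 0, -7, 0, 0, 0, 40]
    - [0, 0, -7, 0, 0, 0, 40]
    - [0, 0, 0, 0, 0, 0, 40]

```text
t: 32.12
eef_pos: [620.3, 261.1, 168.4]
tcp_rot: [3.14, 0.002, 2.578]
ft_force: [0.8, 0.1, 7.7]
opening: 0.578
grip_force: 30.0
```

```bash
python3 -c "
from h import *
st()"
```

```text
32.12 [620.3 261.1 168.4] [1.799e+02 1.000e-01 1.477e+02] F [0.8 0.1 7.7] M [ 0.03 -0.13  0.12] op 55.0 g 30.0 j6 -0.71
```

Request:
jog_arm:
  motion:
    - [0, 0, -7, 0, 0, 0, 40]
    - [0, 0, -7, 0, 0, 0, 40]
    - [0, 0, -7, 0, 0, 0, 40]
    - [0, 0, 0, 0, 0, 0, 40]

```text
t: 32.62
eef_pos: [619.6, 260.9, 167.0]
tcp_rot: [-3.141, -0.0, 2.942]
ft_force: [-0.4, 0.2, -2.1]
opening: 0.58
grip_force: 30.0
```

```bash
python3 -c "
from h import *
st()"
```

```text
32.62 [619.6 260.9 167. ] [-180.    -0.   168.6] F [-0.4  0.2 -2.1] M [ 0.03 -0.13 -0.05] op 55.1 g 30.0 j6 -1.07
```

The push force is gone, so the pins are over the gap. I'll lower about 7 mm and watch the force.

Request:
jog_arm:
  motion:
    - [0, 0, 0, 0, 0, 2, 40]
    - [0, 0, 0, 0, 0, 2, 40]
    - [0, 0, 0, 0, 0, 0, 40]

```text
t: 33.0
eef_pos: [619.6, 260.9, 162.9]
tcp_rot: [-3.141, -0.0, 2.942]
ft_force: [-0.1, -0.3, -2.4]
opening: 0.578
grip_force: 30.0
```

```bash
python3 -c "
from h import *
st()"
```

```text
33.0 [619.6 260.9 162.9] [-180.    -0.   168.6] F [-0.1 -0.3 -2.4] M [ 0.09 -0.14 -0.01] op 55.0 g 30.0 j6 -1.07
```

Request:
jog_arm:
  motion:
    - [0, 0, 0, 0, 0, 2, 40]
    - [0, 0, 0, 0, 0, 1, 40]
    - [0, 0, 0, 0, 0, 1, 40]
    - [0, 0, 0, 0, 0, 0, 40]

```text
t: 33.5
eef_pos: [619.7, 260.9, 159.6]
tcp_rot: [3.142, 0.0, 2.943]
ft_force: [-1.3, 0.2, 3.1]
opening: 0.58
grip_force: 30.0
```

```bash
python3 -c "
from h import *
st()"
```

```text
33.5 [619.7 260.9 159.6] [180.    0.  168.6] F [-1.3  0.2  3.1] M [-0.03  0.14  0.03] op 55.2 g 30.0 j6 -1.07
```

The cap bottomed at 159.6, the predicted 9 mm drop. Now I'll turn clockwise, following the thread down.

Request:
jog_arm:
  motion:
    - [0, 0, 7, 0, 0, 0, 40]
    - [0, 0, 7, 0, 0, 1, 40]
    - [0, 0, 7, 0, 0, 0, 40]
    - [0, 0, 0, 0, 0, 0, 40]

```text
t: 34.0
eef_pos: [620.2, 261.0, 159.1]
tcp_rot: [3.14, 0.001, 2.576]
ft_force: [0.1, 0.0, 7.2]
opening: 0.575
grip_force: 30.0
```

```bash
python3 -c "
from h import *
st()"
```

```text
34.0 [620.2 261.  159.1] [1.799e+02 1.000e-01 1.476e+02] F [0.1 0.  7.2] M [ 0.03 -0.17 -0.16] op 54.7 g 30.0 j6 -0.71
```

Request:
jog_arm:
  motion:
    - [0, 0, 7, 0, 0, 0, 40]
    - [0, 0, 7, 0, 0, 1, 40]
    - [0, 0, 7, 0, 0, 0, 40]
    - [0, 0, 0, 0, 0, 0, 40]

```text
t: 34.5
eef_pos: [619.9, 261.0, 157.6]
tcp_rot: [3.141, 0.0, 2.212]
ft_force: [0.3, 0.2, 5.0]
opening: 0.581
grip_force: 30.0
```

```bash
python3 -c "
from h import *
st()"
```

```text
34.5 [619.9 261.  157.6] [179.9   0.  126.7] F [0.3 0.2 5. ] M [ 0.01 -0.2  -0.07] op 55.3 g 30.0 j6 -0.34
```

Request:
jog_arm:
  motion:
    - [0, 0, 7, 0, 0, 1, 40]
    - [0, 0, 7, 0, 0, 0, 40]
    - [0, 0, 7, 0, 0, 1, 40]
    - [0, 0, 0, 0, 0, 0, 40]

```text
t: 35.0
eef_pos: [620.0, 261.0, 156.0]
tcp_rot: [3.14, -0.0, 1.846]
ft_force: [0.2, 0.4, 8.6]
opening: 0.577
grip_force: 30.0
```

```bash
python3 -c "
from h import *
st()"
```

```text
35.0 [620. 261. 156.] [179.9  -0.  105.8] F [0.2 0.4 8.6] M [-0.04 -0.05 -0.19] op 54.9 g 30.0 j6 0.03
```

Request:
jog_arm:
  motion:
    - [0, 0, 7, 0, 0, 0, 40]
    - [0, 0, 7, 0, 0, 1, 40]
    - [0, 0, 7, 0, 0, 0, 40]
    - [0, 0, 0, 0, 0, 0, 40]

```text
t: 35.5
eef_pos: [619.8, 261.0, 154.6]
tcp_rot: [3.141, -0.0, 1.481]
ft_force: [-0.4, -0.0, 6.4]
opening: 0.58
grip_force: 30.0
```

```bash
python3 -c "
from h import *
st()"
```

```text
35.5 [619.8 261.  154.6] [180.   -0.   84.8] F [-0.4 -0.   6.4] M [ 0.02 -0.07 -0.17] op 55.2 g 30.0 j6 0.39
```

Request:
jog_arm:
  motion:
    - [0, 0, 7, 0, 0, 1, 40]
    - [0, 0, 7, 0, 0, 0, 40]
    - [0, 0, 7, 0, 0, 0, 40]
    - [0, 0, 0, 0, 0, 0, 40]

```text
t: 36.0
eef_pos: [619.9, 260.9, 153.7]
tcp_rot: [3.141, -0.001, 1.114]
ft_force: [-0.2, -0.1, 6.2]
opening: 0.577
grip_force: 30.0
```

```bash
python3 -c "
from h import *
st()"
```

```text
36.0 [619.9 260.9 153.7] [180.   -0.   63.9] F [-0.2 -0.1  6.2] M [-0.05 -0.05 -0.02] op 54.9 g 30.0 j6 0.76
```

Request:
jog_arm:
  motion:
    - [0, 0, 6, 0, 0, 0, 40]
    - [0, 0, 6, 0, 0, 0, 40]
    - [0, 0, 0, 0, 0, 0, 40]

```text
t: 36.38
eef_pos: [619.9, 260.9, 153.7]
tcp_rot: [3.141, -0.001, 0.905]
ft_force: [-1.2, 0.2, 6.2]
opening: 0.577
grip_force: 30.0
```

```bash
python3 -c "
from h import *
st()"
```

```text
36.38 [619.9 260.9 153.7] [180.   -0.   51.9] F [-1.2  0.2  6.2] M [ 0.01  0.01 -0.06] op 54.8 g 30.0 j6 0.97
```

Request:
jog_arm:
  motion:
    - [0, 0, 3, 0, 0, 0, 40]
    - [0, 0, 3, 0, 0, 0, 40]
    - [0, 0, 0, 0, 0, 0, 40]

```text
t: 36.75
eef_pos: [619.9, 261.0, 153.8]
tcp_rot: [3.141, -0.001, 0.801]
ft_force: [0.7, -0.3, 5.8]
opening: 0.578
grip_force: 30.0
```

```bash
python3 -c "
from h import *
st()"
```

```text
36.75 [619.9 261.  153.8] [ 1.80e+02 -1.00e-01  4.59e+01] F [ 0.7 -0.3  5.8] M [-0.01  0.04 -0.05] op 55.0 g 30.0 j6 1.07
```

The cap is home: z is flat at 153.7, 15 mm below the crest level, with no torque rise. I'll let go and retreat.

Request:
jog_arm:
  motion:
    - [0, 0, 0, 0, 0, -1, 40]
    - [0, 0, 0, 0, 0, 0, 90]
    - [0, 0, 0, 0, 0, 0, 90]
    - [0, 0, 0, 0, 0, 0, 90]
    - [0, 0, 0, 0, 0, 0, 90]
    - [0, 0, 0, 0, 0, -30, 90]
    - [0, 0, 0, 0, 0, -50, 90]
    - [0, 0, 0, -50, 0, -20, 90]
    - [0, 0, 0, -55, 0, 0, 90]
    - [0, 0, 0, 0, 0, 0, 90]

```text
t: 38.0
eef_pos: [544.2, 184.1, 255.0]
tcp_rot: [-3.141, 0.001, 0.795]
ft_force: [0.1, 0.1, 0.6]
opening: 0.946
grip_force: 0.0
```

```bash
python3 -c "
from h import *
st()
for n in('wrist','scene'):
  c=shot(n,n+'_end.png');W=cloud(c);m=(abs(W[...,0]-620)<40)&(abs(W[...,1]-260)<40)&(W[...,2]>97)&(W[...,2]<130)
  p=W[m];print(n,cv2.minEnclosingCircle(p[:,:2].astype(np.float32)),np.percentile(p[:,2],[10,50,90]))
  q=np.linalg.lstsq(np.c_[p[:,:2]-[620,260],np.ones(len(p))],p[:,2],rcond=None)[0];print('tilt',q.round(3))
a=cv2.imread('pics/scene_end.png');b=cv2.imread('pics/wrist_end.png')
cv2.imwrite('pics/end.png',np.vstack([cv2.resize(a[130:330,110:510],(600,300)),cv2.resize(b,(480,300)).copy() if 0 else cv2.copyMakeBorder(cv2.resize(b,(480,300)),0,0,0,120,0)]))
"
```

```text
38.0 [544.2 184.1 255. ] [-180.     0.    45.5] F [0.1 0.1 0.6] M [-0.06 -0.07 -0.  ] op 89.9 g 0.0 j6 0.99
wrist ((618.3909912109375, 262.02691650390625), 27.9741268157959) [105.25160374 106.72837408 107.73019184]
tilt [4.00000e-03 5.00000e-03 1.06558e+02]
scene ((621.346923828125, 260.301025390625), 27.93556785583496) [101.91695184 105.35624091 106.99874665]
tilt [-4.90000e-02  1.40000e-02  1.05102e+02]
```

View pics/end.png

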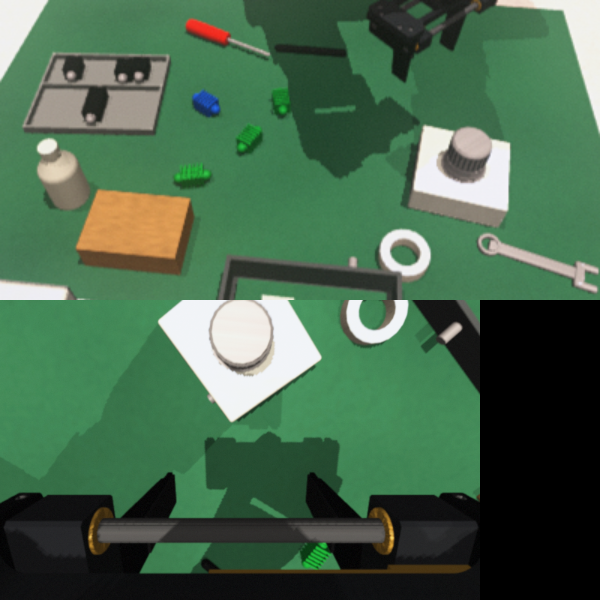

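The cap sits level with its top at about 106 mm, which is home. In the tray, two short parts now sit side by side at (125,72) and (140,70), so one seems to have been knocked. I'll check whether they are still flat and across the row.

```bash
python3 -c "
from h import *
ex=np.array([.9967,.0813]);ey=np.array([-.0813,.9967]);o=np.array([506.8,-319])
out=[]
for n in('scene','top'):
  c=shot(n,n+'_e2.png');W=cloud(c);P=W[...,:2]-o;a=P@ex;b=P@ey;z=W[...,2]
  m=(abs(a)<79)&(abs(b)<96)&(z>20)
  k,l,s,cen=cv2.connectedComponentsWithStats(m.astype(np.uint8))
  for i in range(1,k):
    if s[i,4]>15:
      q=l==i;r=cv2.minAreaRect(np.c_[a[q],b[q]].astype(np.float32));print(n,s[i,4],[np.round(v,1) for v in r],np.percentile(z[q],95).round(1))
a=cv2.imread('pics/scene_e2.png')[155:225,115:235];b=cv2.imread('pics/top_e2.png')[185:265,380:480]
cv2.imwrite('pics/e2.png',np.hstack([cv2.resize(a,(400,234),interpolation=2),cv2.resize(b,(292,234),interpolation=2)]))
"
```

```text
scene 156 [array([-44.4, -55.1]), array([28.1, 54.7]), np.float64(89.4)] 31.8
scene 297 [array([-41.3,  46.1]), array([45.5, 56.4]), np.float64(8.5)] 31.5
scene 268 [array([35.4,  1.3]), array([75.5, 27. ]), np.float64(0.8)] 31.9
top 187 [array([31.1,  1.4]), array([75. , 27.1]), np.float64(1.3)] 32.8
top 232 [array([-47.6,  45.3]), array([51.7, 57.6]), np.float64(10.6)] 32.5
top 125 [array([-48.3, -55. ]), array([53.5, 25.9]), np.float64(3.7)] 32.1
```

View pics/e2.png

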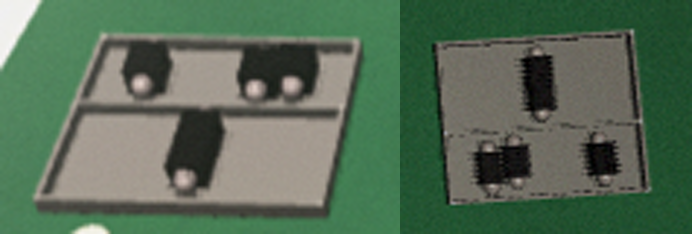

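```bash
python3 -c "
from h import *
print(env.job_done())"
```

```text
the job is handed in; nothing more can be done
None
```

The job is handed in at about 38 s: three short attenuators lie flat in the narrow row and the one long in the wide row. One short was found shifted against its neighbour but still flat inside, and the cap is fully home, level and released.

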